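# Clear the counted planchets into the drop well

### The job

The three counted planchets lying on the tray's deck are finished with: push the sliding cover of the tray's drop well fully open, sweep the planchets along the deck with your closed fingers so that they all drop into the well, then push the cover fully shut over them. The planchets may be contaminated, so only push them: do not pick them up. Leave the pots, the tin and the tweezers round the tray where they are.

Things in the scene. Friction and masses are not known exactly. Their poses are not given: they have to be found in the camera images.
- tray: White tray fixed to the desk, 170 (x) x 296 (y) x 52 mm high; origin at the centre of its underside, z up. Its +y end, to the robot's left, is a flat black deck at z = 42 mm from y = -35 mm to the end wall at +140 mm; the drop well and its cover are at the -y end. Inner faces of the side walls at x = +-80 mm. Side and end walls round the deck rise 10 mm above it.
- well (a point): Centre of the drop well's mouth, at deck height (tray x = 0, y = -61, z = 42 mm); axes as the tray's. The well is 160 mm long along x and 52 mm along y, tray y = -35 (the deck's edge, no wall there) to -87 mm, with its floor 35 mm below. Past it, to y = -143 mm, a plinth over which the cover slides as it opens, then an end wall to z = 41 mm.
- cover (a joint): The well's flat steel cover, sliding along the tray's y in grooves of the side walls: 0 = shut (m), grows as it slides towards the tray's -y, 0.052 = fully open, at its stop. It stays where it is left; about 2 N moves it. Its top is at z = 41 mm, 1 mm below the deck; 54 mm long along y. It starts shut or up to 12 mm ajar.
- cover_rib (a point): Top centre of the cover's raised push rib, a bar 110 mm long along the tray's x, 8 mm thick along y, standing 14.5 mm proud of the cover (top at z = 55.5 mm). It moves with the cover: at tray y = -49.5 mm when shut, -101.5 mm when open; 36 mm of flat cover lie behind it on the -y side. Pushing its deck-side (+y) face opens the cover, pushing its -y face shuts it.
- planchet_1: One of three equal planchets: shallow steel dishes, 30 mm across, 6 mm high, 15 g, loose on the deck; origin at the centre of the underside, z up.
- planchet_2: One of three equal planchets: shallow steel dishes, 30 mm across, 6 mm high, 15 g, loose on the deck; origin at the centre of the underside, z up.
- planchet_3: One of three equal planchets: shallow steel dishes, 30 mm across, 6 mm high, 15 g, loose on the deck; origin at the centre of the underside, z up.
- pot_pale: Loose sample pot with white cap and pale yellow filling, 50 mm across, 54 mm high, on the desk beyond the tray; origin at the centre of its underside. Leave alone.
- pot_dark: Loose sample pot with white cap and dark filling, 56 mm across, 60 mm high, on the desk beyond the tray; origin at the centre of its underside. Leave alone.
- tin: Loose round grey tin with lid, 66 mm across, 24 mm high, on the desk past the deck end of the tray; origin at the centre of its underside. Leave alone.
- tweezers: Loose steel tweezers 131 mm long (their y), 10 mm wide and high, lying on the desk between the tray and the robot; origin at the centre of the underside. Leave alone.
Not all that is in view belongs to the job. What is shaped like the planchet_3 but brown is not meant. Leave any blue look-alike of the planchet_2 alone.

How it is judged:
On the way, in this order (a step that is already met when the one before it is completed fails the run):
1. the cover is fully open (47 mm or more) (value of joint cover above 0.047 m), for 0.2 s.
2. all three planchets lie in the well (y of planchet_1 in the frame of tray between -0.092 and -0.03 m and x of planchet_1 in the frame of tray between -0.08 and 0.08 m and z of each of planchet_1, planchet_2, planchet_3 in the frame of tray below 0.036 m and y of planchet_2 in the frame of tray between -0.092 and -0.03 m and x of planchet_2 in the frame of tray between -0.08 and 0.08 m and y of planchet_3 in the frame of tray between -0.092 and -0.03 m and x of planchet_3 in the frame of tray between -0.08 and 0.08 m), for 0.2 s.
At the end, for the whole second after the job is handed in: All three planchets lie at rest in the well, below the deck, and the cover is shut to within 4 mm (all of step 2 and value of joint cover below 0.004 m and linear speed of each of planchet_1, planchet_2, planchet_3 below 0.02 m/s); the robot touches nothing.
It fails at once if a planchet is lifted more than 20 mm above the deck (z of any of planchet_1, planchet_2, planchet_3 in the frame of tray above 0.062 m).
It fails at once if a pot, the tin or the tweezers are moved by more than 15 mm (distance of any of pot_pale, pot_dark, tin, tweezers from where it was at the start of the episode above 0.015 m).
It also fails if it takes over 54 s, if anything falls off the work surface, if the arm or the gripper's body presses on something with over 40 N, if the wrist force passes 120 N, or if a joint passes its speed limit or range.

### The arm

A 7-joint arm with a two-finger parallel gripper is mounted at the origin on a cart in front of the work surface, level with it; the furniture and walls round the work are solid. World frame = base frame: x ahead of the robot, y to its left, z up, the work surface at z = 0. Lengths are in m, angles in rad, forces in N, time in s.
With the tool pointing down it reaches from about 0.4 to 0.85 m from the base axis. Payload 10.4 kg.
Tool frame: the origin (TCP) lies on the centre line of the jaws, within the pads' length; the fingertips stand 14 mm ahead of it and the grasp point (between the pads) lies 5 mm behind it (manip.tip_reach is the distance from the TCP to the fingertips, in m); z points along the fingers, y is the line along which they close (so a half turn about z gives the same grasp; the last joint's range is limited). The gripper opens to 85 mm and grips with 20 to 120 N. Pads are 22 mm wide; open, the fingers measure 114 mm over their backs; the gripper's body (76 mm by 85 mm) begins 54 mm behind the grasp point. The pads swing forward as they close: fully open they stand 13 mm farther back than shut.
Start: joints at [-1.274, 0.332, -0.065, 1.46, 0.022, 1.35, -0.088], TCP at [0.196, 0.593, 0.245] pointing down, gripper open.
Joint ranges: [-2.6, 2.6], [-0.5, 2.12], [-1.47, 1.34], [0.16, 2.42], [-1.27, 4.41], [0.06, 2.06], [-2.6, 2.6]. Speed limits (rad/s): [2.22, 2.22, 2.79, 2.79, 3.14, 3.14, 3.14].

### API

Orientations are given as a unit quaternion [x, y, z, w].
In Python, from workcell import manip gives the robot as it stands.
- The arm moves only by the shell command python3 -m pendant 'ROWS' [FORCE]. ROWS is JSON, a list of rows, each a list of 7 numbers: the shift along the tool's x, y, z in units of 50 mm (1.0 is 50 mm), then the turn, a rotation vector about the tool's x, y, z in units of 8 degrees (1.0 is 8 degrees), then the opening, from -1 (shut) to 1 (fully open), so that 0 is half open. In form: [[dx, dy, dz, ax, ay, az, jaw], ...]. A call has exactly 10 rows; each row is the pose to reach, as a shift and turn from the pose commanded when the call began, along the tool's axes at that moment; what a row does not reach only later rows make up. A row lasts 1/8 s, in which the tool goes at most 62.5 mm and 10.7 degrees, less where a joint would pass 70% of its speed; a pose out of reach is approached as far as the arm can. A call with a gripper value outside its range is refused whole. The fingers move at their own pace and stop on an object; FORCE is the grip in N (left out, the last holds). Time passes only in rows, so rows that repeat a pose let the fingers close, or fill a call up. It gives the time, the measured TCP pose, the force, the opening and the grip force at its end, in the units of the state.
- manip.get_obs(): the state, without advancing time (a new reading comes with each control period).
- manip.camera(name): name is "scene" or "top" or "wrist"; returns (picture, depth): 420x560x3 uint8, red, green, blue; 420x560 float32, m along the optical axis (not along the pixel's ray), 0 where there is no reading.
- manip.get_calibration(name): a dict with "fx", "fy", "cx", "cy" (pixels), "xyz" and "orientation" of the camera in the world. Camera axes: x right, y up, looking along -z (the intrinsics and any distortion apply to the point x, -y, -z); pixel columns grow to the right and rows downward; lengths in m; the calibration is good to about 2 mm. The wrist camera is an equidistant fisheye: a pixel r from the principal point sees the ray r / f radians off the axis. A picture is of the moment at which its call begins: read the wrist's pose just before it. get_calibration takes no time and is no camera call; for the wrist camera it gives the pose at the moment of the call.
- manip.hand_in(): hands the job in; it is judged then, once.
Trained networks look in the newest picture that a camera, given by its name, has taken for a name from the list of things; names that differ only in an ending like _2 or _b are one class to them, and where a whole thing is asked for, a point or a joint stands for the part that bears it (a point fixed in the world has none). Each returns a list of dicts, best first, with "p" (0 to 1); they miss things now and then, are a little off and sometimes report something else, mostly with a low value. They report only what shows in the picture. A call takes as long as a camera call. They do not tell look-alikes from the thing itself.
- manip.find_in(thing, camera): "box" ([left, top, right, bottom] in pixels, round what is visible of it).
- manip.trace(thing, camera): "pixels" (420x560 bool, what is visible of it) and "box" ([left, top, right, bottom] in pixels, round what is visible of it).
- manip.tip_of(thing, camera): "pixel" ([column, row] in pixels: a listed point, or the origin of a listed thing).
The state is a dict: "clock": time; "joint_pos": joint angles; "joint_velocities": joint speeds; "tau": joint torques, N m; "position": TCP position; "ee_rot": TCP orientation; "ft_force": force on the tool from outside, world axes, zero at the start; "torque": the same for the moment, N m; "grip_width": opening from 0.0 (shut) to 1.0 (fully open); "grasp_force": force on a finger pad.
Only numpy, scipy, OpenCV 4.12 (cv2) and the standard library are available. Lean on these libraries where they do the work, as an engineer would, in place of code of your own. Each camera call takes 0.05 s, during which the arm holds its last target. There are 200 camera calls.

## Working session

There is one attempt and no reset: what is moved stays moved. The work goes in short steps, Python scripts to look and compute and a shell command to move; the robot and the scene stay as the last step left them, time stands still between calls to the robot, and variables do not carry over. Pictures are saved under pics/ and viewed, at most 10 in all, crops included, and the job is handed in when it is done.

```bash
mkdir -p pics; cat > h.py <<'E'
import numpy as np,cv2,json
from scipy.spatial.transform import Rotation as R
from workcell import manip
def ray_world(cal,u,v,depth=None,z=None):
    # pinhole cams; depth along axis or plane z
    d=np.array([(u-cal["cx"])/cal["fx"],-(v-cal["cy"])/cal["fy"],-1.0])
    Rm=R.from_quat(cal["orientation"]).as_matrix(); w=Rm@d; o=np.array(cal["xyz"])
    t=depth if depth is not None else (z-o[2])/w[2]
    return o+t*w
def save(n,img): cv2.imwrite(n,img[:,:,::-1])
E
python3 - <<'E'
from h import *
o=manip.get_obs();print(o["clock"],o["position"],o["ee_rot"],o["ft_force"])
im={}
for c in("top","scene"):
    p,d=manip.camera(c);save(f"pics/{c}0.png",p);np.save(f"{c}_d.npy",d);cal=manip.get_calibration(c);print(c,cal)
    for t in("tray","planchet_1","cover","tin","tweezers"):
        for f in manip.find_in(t,c)[:6]:
            b=f["box"];u,v=(b[0]+b[2])/2,(b[1]+b[3])/2
            dd=d[int(v),int(u)];print(t,round(f["p"],2),np.round(b,0),np.round(ray_world(cal,u,v,depth=dd),3))
    for t in("well","cover_rib","tray"):
        for f in manip.tip_of(t,c)[:2]:
            u,v=f["pixel"];print("tip",t,round(f["p"],2),np.round([u,v],1),np.round(ray_world(cal,u,v,z={"well":.042,"cover_rib":.0555,"tray":0}[t]),3))
E
```

```text
0.0 [0.19639222 0.59297384 0.24451398] [ 1.59217265e-01  9.87243317e-01 -7.00174134e-04 -7.19364696e-05] [ 0.85514557 -0.54556574 -0.14228574]
top {'fx': 514.6343851447016, 'fy': 514.6343851447016, 'cx': 289.5737862873668, 'cy': 210.16441877213202, 'xyz': array([0.36558937, 0.17960392, 1.02705913]), 'orientation': array([-0.05952951,  0.07114927,  0.70579689, -0.70231387])}
tray 0.95 [253. 191. 414. 288.] [0.491 0.079 0.045]
planchet_1 0.64 [320. 254. 335. 271.] [0.447 0.091 0.042]
planchet_1 0.63 [216. 183. 230. 199.] [0.598 0.297 0.003]
planchet_1 0.59 [382. 158. 391. 169.] [ 0.655 -0.039  0.001]
planchet_1 0.54 [326. 230. 341. 246.] [0.494 0.078 0.045]
planchet_1 0.43 [303. 207. 317. 218.] [0.545 0.123 0.047]
cover 0.64 [356. 200. 387. 283.] [0.488 0.006 0.045]
tin 0.59 [205. 219. 244. 252.] [0.503 0.29  0.026]
tip well 0.56 [366.4 241.8] [0.487 0.015 0.042]
tip cover_rib 0.71 [362.7 241.7] [0.486 0.024 0.055]
tip tray 0.8 [329.5 239.1] [0.498 0.082 0.   ]
scene {'fx': 535.6868062264525, 'fy': 535.6868062264525, 'cx': 275.9393953314706, 'cy': 214.8842115773866, 'xyz': array([ 0.16355908, -0.41829415,  0.84257943]), 'orientation': array([ 0.34399944, -0.09574505, -0.27400515,  0.89298289])}
tray 0.74 [209. 197. 370. 356.] [0.487 0.047 0.041]
planchet_1 0.73 [276. 254. 289. 270.] [0.495 0.081 0.043]
planchet_1 0.7 [381. 272. 397. 287.] [ 0.655 -0.042  0.002]
planchet_1 0.54 [252. 262. 267. 275.] [0.451 0.093 0.042]
planchet_1 0.47 [261. 179. 273. 193.] [0.6   0.297 0.003]
cover 0.72 [260. 266. 353. 326.] [ 0.489 -0.003  0.039]
tin 0.87 [220. 187. 247. 220.] [0.503 0.276 0.024]
tweezers 0.75 [231. 289. 265. 342.] [ 0.393  0.043 -0.002]
tip well 0.79 [300.8 290.4] [0.486 0.01  0.042]
tip cover_rib 0.61 [301.9 282.9] [0.492 0.015 0.055]
tip tray 0.6 [284.6 279.4] [0.492 0.071 0.   ]
```

```bash
python3 - <<'E'
import cv2
a=cv2.imread("pics/top0.png")[130:320,170:450];cv2.imwrite("pics/top0c.png",cv2.resize(a,None,fx=2.8,fy=2.8,interpolation=3))
a=cv2.imread("pics/scene0.png")[150:370,180:430];cv2.imwrite("pics/scene0c.png",cv2.resize(a,None,fx=2.7,fy=2.7,interpolation=3))
E
```

```text
(no output)
```

View pics/top0c.png

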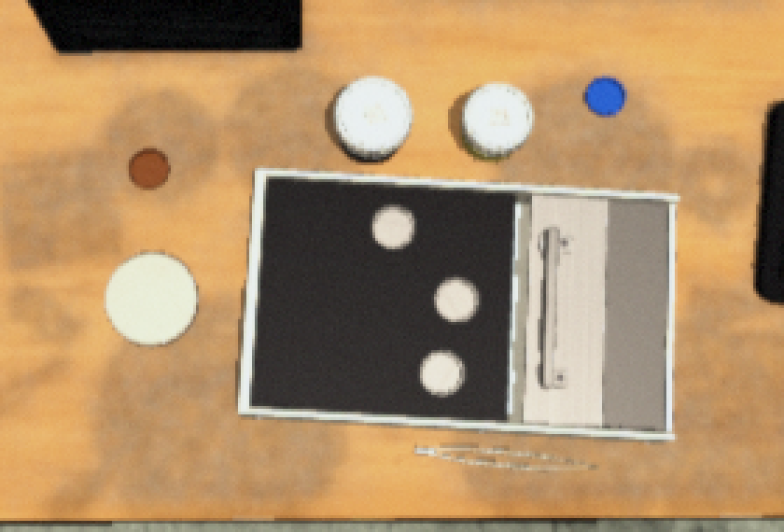

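View pics/scene0c.png

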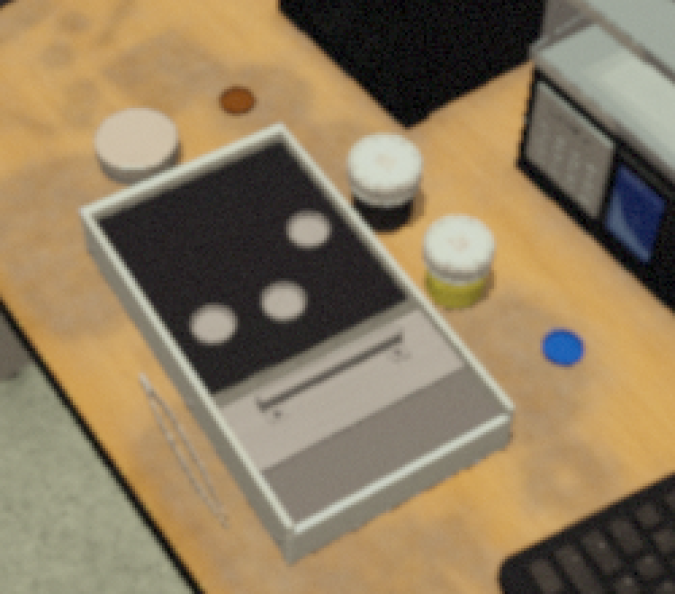

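The pictures show three pale planchets on the deck (top crop: 392,228; 456,300; 442,373). The cover is slightly ajar and the pots stand close to the far wall. The brown and blue discs lie off the tray. Next I fit the tray pose.

```bash
cat >> h.py <<'E'
E
python3 - <<'E'
from h import *
from scipy.optimize import least_squares
cal=manip.get_calibration("top");cs=manip.get_calibration("scene")
def P(u,v,z,s=2.8,o=(170,130),c=cal): return ray_world(c,u/s+o[0],v/s+o[1],z=z)[:2]
S=dict(s=2.7,o=(180,150),c=cs)
# tray xy -> pixel  (outer corners at top of wall z=.052; well edge z=.042)
obs=[((.085,.148),P(258,170,.052)),((-.085,.148),P(240,412,.052)),((.08,-.035),P(516,193,.042)),((-.08,-.035),P(508,421,.042)),((.08,.14),P(265,179,.042))]
obs2=[((.085,.148),P(282,125,.052,**S)),((-.085,.148),P(83,211,.052,**S)),((.08,-.035),P(409,303,.042,**S)),((-.08,-.035),P(217,392,.042,**S)),((-.085,-.148),P(290,528,.041,**S))]
def fit(ob):
    f=lambda q:np.ravel([[q[0]+np.cos(q[2])*a[0]-np.sin(q[2])*a[1]-w[0],q[1]+np.sin(q[2])*a[0]+np.cos(q[2])*a[1]-w[1]] for a,w in ob])
    r=least_squares(f,[.49,.075,0]);print(np.round(r.x,4),np.degrees(r.x[2]),np.round(f(r.x)*1e3,1));return r.x
fit(obs);fit(obs2);q=fit(obs+obs2)
def tr(w):
    c,s=np.cos(q[2]),np.sin(q[2]);d=np.array(w)-q[:2];return np.round(np.array([c*d[0]+s*d[1],-s*d[0]+c*d[1]])*1e3,1)
for u,v in((392,228),(456,300),(442,373)):print("top pl",tr(P(u,v,.048)))
for u,v in((308,230),(283,301),(213,325)):print("sc pl",tr(P(u,v,.048,**S)))
for u,v in((550,228),(546,388)):print("rib top",tr(P(u,v,.0555)))
for u,v in((402,335),(262,403)):print("rib sc",tr(P(u,v,.0555,**S)))
print("cover end",tr(P(606,198,.041)),tr(P(603,430,.041)), tr(P(466,373,.041,**S)),tr(P(262,469,.041,**S)))
for n,u,v in(("dark",372,115),("pale",497,117)):print(n,P(u,v,.057),tr(P(u,v,.057)))
for u,v in((420,450),(597,467)):print("tw",tr(P(u,v,.01)))
E
```

```text
[ 0.4946  0.0752 -0.06  ] -3.4365867816259446 [ 1.7  1.9 -1.5  0.6  0.5 -0.4 -1.  -0.9  0.4 -1.2]
[ 0.497   0.071  -0.0643] -3.6818775964804273 [ 3.7  2.8  0.1  2.9  5.4  2.  -6.4 -1.3 -2.8 -6.4]
[ 0.4959  0.0731 -0.0583] -3.3430060899721488 [ 2.7  0.  -0.5 -1.6  1.8 -2.3  0.3 -3.1  1.5 -3.1  1.7  5.4 -1.9  4.6
  4.5  4.6 -7.3  0.3 -3.  -4.9]
top pl [47.3 53. ]
top pl [-0.5  6.9]
top pl [-50.9  14.6]
sc pl [48.  47.3]
sc pl [0.3 2.5]
sc pl [-50.6   9.7]
rib top [ 51.8 -55.1]
rib top [-57.9 -55.1]
rib sc [ 50.5 -67.2]
rib sc [-56. -65.]
cover end [ 78.2 -96.2] [-83.1 -96.9] [  75.9 -106.2] [-76.2 -98.9]
dark [0.62450159 0.13664856] [124.6  70.9]
pale [0.62287563 0.04961945] [128.1 -16.1]
tw [-102.    24.7]
tw [-107.3  -99.3]
```

```bash
cat >> h.py <<'E'
Q=np.array([.4948,.0745,np.radians(-3.45)])
def T(x,y): c,s=np.cos(Q[2]),np.sin(Q[2]);return Q[:2]+np.array([c*x-s*y,s*x+c*y])/1e3
def tr(w): c,s=np.cos(Q[2]),np.sin(Q[2]);d=np.array(w[:2])-Q[:2];return np.array([c*d[0]+s*d[1],-s*d[0]+c*d[1]])*1e3
def go(x,y,tip):
    """tray mm, tip z mm -> row"""
    o=manip.get_obs();Rm=R.from_quat(o["ee_rot"]);p=np.array([*T(x,y),(tip/1e3+manip.tip_reach)])
    ty=np.array([-np.sin(Q[2]),np.cos(Q[2]),0]);z=np.array([0,0,-1]);tgt=R.from_matrix(np.c_[np.cross(ty,z),ty,z])
    print("row",np.round(Rm.inv().apply(p-o["position"])/.05,2),np.round(np.degrees((Rm.inv()*tgt).as_rotvec())/8,2),"now tray",np.round(tr(o["position"]),1),"tip",round((o["position"][2]-manip.tip_reach)*1e3,1),"F",np.round(o["ft_force"],1),"t",o["clock"])
E
python3 -c "
from h import *
print(manip.tip_reach);go(0,-34,120)"
```

```text
0.014
row [-9.1  -8.63  2.23] [ 0.   -0.   -1.86] now tray [-329.   499.9] tip 231.3 F [-0.1  0.4  0.2] t 0.9
```

```bash
python3 -m pendant '[[-0.9,-0.86,0.2,0,0,-0.2,-1],[-1.8,-1.7,0.4,0,0,-0.4,-1],[-2.7,-2.6,0.6,0,0,-0.6,-1],[-3.6,-3.4,0.8,0,0,-0.8,-1],[-4.5,-4.3,1.1,0,0,-0.9,-1],[-5.5,-5.2,1.3,0,0,-1.1,-1],[-6.4,-6,1.5,0,0,-1.3,-1],[-7.3,-6.9,1.8,0,0,-1.5,-1],[-8.2,-7.8,2,0,0,-1.7,-1],[-9.1,-8.63,2.23,0,0,-1.86,-1]]' 40
python3 -c "
from h import *
go(0,-34,120)"
```

```text
clock: 2.15
position: [0.4878, 0.0496, 0.1362]
ee_rot: [0.029, 1.0, 0.0, 0.001]
ft_force: [1.0, 1.3, -0.4]
grip_width: -0.0
grasp_force: 0.0
row [-0.11 -0.17  0.04] [0.01 0.01 0.01] now tray [ -5.5 -25.3] tip 122.2 F [ 1.   1.3 -0.4] t 2.15
```

```bash
python3 -m pendant '[[0,0.04,0.2,0,0,0,-1],[0,0.04,0.4,0,0,0,-1],[0,0.04,0.6,0,0,0,-1],[0,0.04,0.8,0,0,0,-1],[0,0.04,0.9,0,0,0,-1],[0,0.04,0.9,0,0,0,-1],[0,0.04,0.9,0,0,0,-1],[0,0.04,0.9,0,0,0,-1],[0,0.04,0.9,0,0,0,-1],[0,0.04,0.9,0,0,0,-1]]'
python3 - <<'E'
from h import *
go(0,-32,45)
p,_=manip.camera("scene");p2,_=manip.camera("wrist")
a=cv2.resize(p[150:370,180:430],None,fx=2,fy=2,interpolation=3)
save("pics/s1.png",np.hstack([a,cv2.resize(p2,(500,440))[:,100:400]]))
E
```

```text
clock: 3.4
position: [0.4872, 0.0533, 0.0911]
ee_rot: [0.03, 1.0, 0.0, 0.0]
ft_force: [-1.2, -0.1, 0.4]
grip_width: 0.001
grasp_force: 0.0
row [-0.13 -0.21  0.64] [0. 0. 0.] now tray [ -6.3 -21.6] tip 77.1 F [-1.2 -0.1  0.4] t 3.4
```

View pics/s1.png

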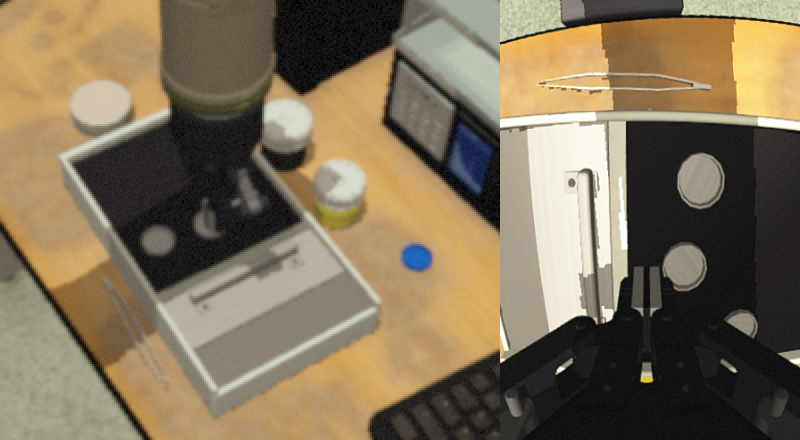

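The wrist view shows the closed fingers between the rib and planchet 2, about 10 mm nearer the planchet than intended. I correct that, then descend and push the rib.

```bash
python3 -m pendant '[[-0.13,-0.21,0,0,0,0,-1],[-0.13,-0.21,0,0,0,0,-1],[-0.13,-0.21,0,0,0,0,-1],[-0.13,-0.21,0.2,0,0,0,-1],[-0.13,-0.21,0.4,0,0,0,-1],[-0.13,-0.21,0.55,0,0,0,-1],[-0.13,-0.21,0.6,0,0,0,-1],[-0.13,-0.21,0.6,0,0,0,-1],[-0.13,-0.21,0.6,0,0,0,-1],[-0.13,-0.21,0.6,0,0,0,-1]]'
python3 -c "
from h import *
go(0,-86,47)"
```

```text
clock: 4.75
position: [0.4931, 0.0425, 0.0613]
ee_rot: [0.03, 1.0, 0.0, 0.0]
ft_force: [0.7, 0.0, 1.2]
grip_width: 0.0
grasp_force: 0.0
row [ 0.01 -1.08  0.01] [0. 0. 0.] now tray [  0.3 -32.1] tip 47.3 F [0.7 0.  1.2] t 4.75
```

```bash
python3 -m pendant '[[0,-0.12,0,0,0,0,-1],[0,-0.24,0,0,0,0,-1],[0,-0.36,0,0,0,0,-1],[0,-0.48,0,0,0,0,-1],[0,-0.6,0,0,0,0,-1],[0,-0.7,0,0,0,0,-1],[0,-0.8,0,0,0,0,-1],[0,-0.88,0,0,0,0,-1],[0,-0.94,0,0,0,0,-1],[0,-0.98,0,0,0,0,-1]]'
python3 - <<'E'
from h import *
go(0,-86,47)
c="top";p,d=manip.camera(c);cal=manip.get_calibration(c)
for t in("cover_rib",):
  for f in manip.tip_of(t,c)[:1]:print(f["p"],tr(ray_world(cal,*f["pixel"],z=.0555)))
c="scene";p2,d=manip.camera(c);cal=manip.get_calibration(c)
for f in manip.tip_of("cover_rib",c)[:1]:print(f["p"],tr(ray_world(cal,*f["pixel"],z=.0555)))
save("pics/s2.png",np.hstack([cv2.resize(p2[150:370,180:430],None,fx=1.6,fy=1.6,interpolation=3),cv2.resize(p[150:326,240:440],None,fx=2,fy=2,interpolation=3)]))
E
```

```text
clock: 6.0
position: [0.4899, -0.0067, 0.061]
ee_rot: [0.03, 1.0, 0.0, -0.0]
ft_force: [-0.7, 1.1, 0.9]
grip_width: 0.001
grasp_force: 1.1
row [-0.   -0.09 -0.  ] [ 0. -0.  0.] now tray [ -0.  -81.3] tip 47.0 F [-0.7  1.1  0.9] t 6.0
0.62 [  3.9237394  -97.10012503]
```

View pics/s2.png

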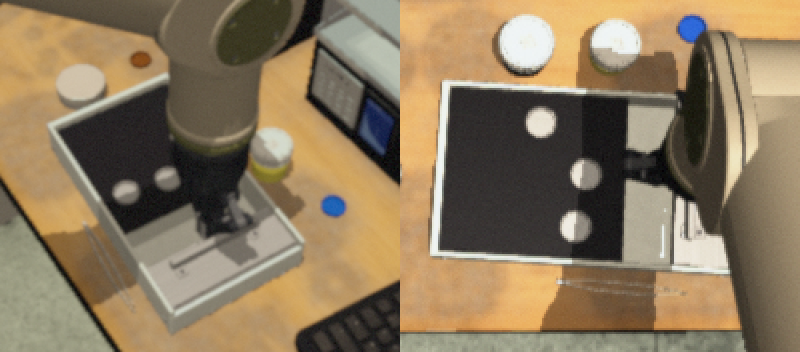

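The cover is nearly open. I push on gently until the stop shows in the force.

```bash
python3 -m pendant '[[0,-0.03,0,0,0,0,-1],[0,-0.06,0,0,0,0,-1],[0,-0.09,0,0,0,0,-1],[0,-0.11,0,0,0,0,-1],[0,-0.13,0,0,0,0,-1],[0,-0.14,0,0,0,0,-1],[0,-0.14,0,0,0,0,-1],[0,-0.14,0,0,0,0,-1],[0,-0.14,0,0,0,0,-1],[0,-0.14,0,0,0,0,-1]]'
python3 -c "
from h import *
go(0,-86,47)"
```

```text
clock: 7.45
position: [0.4897, -0.0111, 0.061]
ee_rot: [0.029, 1.0, 0.001, 0.0]
ft_force: [0.9, 10.6, -0.6]
grip_width: 0.002
grasp_force: 5.0
row [ 0.   -0.01  0.  ] [0.02 0.   0.02] now tray [  0.1 -85.7] tip 47.0 F [ 0.9 10.6 -0.6] t 7.45
```

The 10 N reading means the cover is at its stop. Next I sweep planchet 2, starting behind it.

```bash
python3 -m pendant '[[0,0.1,-0.3,0,0,0,-1],[0,0.3,-0.7,0,0,0,-1],[0,0.9,-0.7,0,0,0,-1],[0,1.6,-0.7,0,0,0,-1],[0,2.2,-0.7,0,0,0,-1],[0,2.62,-0.7,0,0,0,-1],[0,2.62,-0.6,0,0,0,-1],[0,2.62,-0.3,0,0,0,-1],[0,2.62,-0.1,0,0,0,-1],[0,2.62,-0.1,0,0,0,-1]]'
python3 - <<'E'
from h import *
go(0,42,44.5)
c="top";p,d=manip.camera(c);cal=manip.get_calibration(c)
for f in manip.find_in("planchet_1",c):
  b=f["box"];print(round(f["p"],2),tr(ray_world(cal,(b[0]+b[2])/2,(b[1]+b[3])/2,z=.046)))
E
```

```text
clock: 8.7
position: [0.4967, 0.1161, 0.0648]
ee_rot: [0.031, 1.0, -0.001, -0.001]
ft_force: [0.6, 0.1, 0.9]
grip_width: -0.003
grasp_force: 0.0
row [-0.01  0.01  0.13] [-0.01 -0.01 -0.01] now tray [-0.6 41.7] tip 50.8 F [0.6 0.1 0.9] t 8.7
0.68 [ 81.38465179 223.48117519]
0.19 [ -9.79670235 214.18405249]
```

```bash
python3 -m pendant '[[0,0,0.12,0,0,0,-1],[0,0,0.12,0,0,0,-1],[0,-0.15,0.12,0,0,0,-1],[0,-0.3,0.12,0,0,0,-1],[0,-0.45,0.12,0,0,0,-1],[0,-0.6,0.12,0,0,0,-1],[0,-0.75,0.12,0,0,0,-1],[0,-0.9,0.12,0,0,0,-1],[0,-1.05,0.12,0,0,0,-1],[0,-1.2,0.12,0,0,0,-1]]'
python3 -m pendant '[[0,-0.12,0,0,0,0,-1],[0,-0.24,0,0,0,0,-1],[0,-0.34,0,0,0,0,-1],[0,-0.4,0,0,0,0,-1],[0,-0.4,0,0,0,0,-1],[0,-0.4,0,0,0,0,-1],[0,-0.3,-0.3,0,0,0,-1],[0,-0.2,-0.6,0,0,0,-1],[0.4,0.3,-0.7,0,0,0,-1],[0.8,0.8,-0.7,0,0,0,-1]]'
python3 - <<'E'
from h import *
go(-51,49,44.5)
c="top";p,d=manip.camera(c);cal=manip.get_calibration(c)
save("pics/s3.png",cv2.resize(p[150:326,240:440],None,fx=3,fy=3,interpolation=3))
E
```

```text
clock: 10.05
position: [0.4938, 0.0569, 0.06]
ee_rot: [0.03, 1.0, 0.0, 0.0]
ft_force: [-0.0, 0.2, -0.3]
grip_width: 0.0
grasp_force: 0.1
clock: 11.3
position: [0.4566, 0.1009, 0.0967]
ee_rot: [0.03, 1.0, 0.001, 0.001]
ft_force: [-0.4, 0.7, -0.1]
grip_width: -0.001
grasp_force: 0.0
row [0.23 0.5  0.76] [ 0.01  0.02 -0.  ] now tray [-39.7  24.1] tip 82.7 F [-0.4  0.7 -0.1] t 11.3
```

View pics/s3.png

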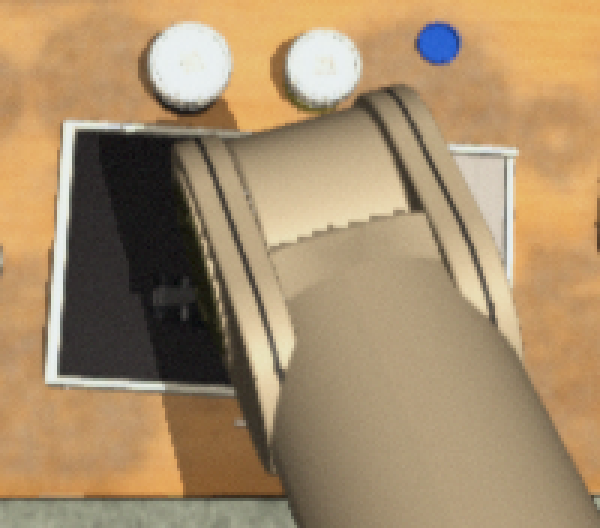

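The arm hides the deck from above. I go on to planchet 3, the one at tray (-51, 13).

```bash
python3 -m pendant '[[0.22,0.52,0,0,0,0,-1],[0.22,0.52,0,0,0,0,-1],[0.22,0.52,0,0,0,0,-1],[0.22,0.52,0.3,0,0,0,-1],[0.22,0.52,0.5,0,0,0,-1],[0.22,0.52,0.65,0,0,0,-1],[0.22,0.52,0.74,0,0,0,-1],[0.22,0.52,0.74,0,0,0,-1],[0.22,0.52,0.74,0,0,0,-1],[0.22,0.52,0.74,0,0,0,-1]]'
python3 - <<'E'
from h import *
go(-51,-38,44.5)
c="wrist";p,d=manip.camera(c)
save("pics/s4.png",p)
E
```

```text
clock: 12.6
position: [0.4471, 0.1264, 0.0583]
ee_rot: [0.03, 1.0, 0.0, 0.0]
ft_force: [-0.0, -1.2, 0.2]
grip_width: -0.002
grasp_force: 0.0
row [ 0.01 -1.74 -0.  ] [0. 0. 0.] now tray [-50.7  49. ] tip 44.3 F [-0.  -1.2  0.2] t 12.6
```

View pics/s4.png

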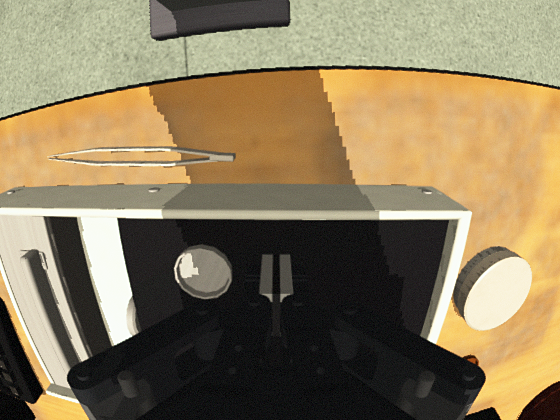

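The wrist view shows planchet 3 (203,272) in line with the fingertips (277,275). Something round at (132,315) is in the well, probably planchet 2. Now I sweep.

```bash
python3 -m pendant '[[0,-0.15,0,0,0,0,-1],[0,-0.3,0,0,0,0,-1],[0,-0.45,0,0,0,0,-1],[0,-0.6,0,0,0,0,-1],[0,-0.75,0,0,0,0,-1],[0,-0.9,0,0,0,0,-1],[0,-1.05,0,0,0,0,-1],[0,-1.2,0,0,0,0,-1],[0,-1.35,0,0,0,0,-1],[0,-1.5,0,0,0,0,-1]]'
python3 -m pendant '[[0,-0.1,0,0,0,0,-1],[0,-0.2,0,0,0,0,-1],[0,-0.26,0,0,0,0,-1],[0,-0.26,0,0,0,0,-1],[0,-0.26,0,0,0,0,-1],[0,-0.1,-0.3,0,0,0,-1],[0,0.2,-0.6,0,0,0,-1],[-0.4,0.6,-0.7,0,0,0,-1],[-0.8,1.0,-0.7,0,0,0,-1],[-1.2,1.4,-0.7,0,0,0,-1]]'
python3 - <<'E'
from h import *
go(47,90,80)
c="wrist";p,d=manip.camera(c)
save("pics/s5.png",p)
E
```

```text
clock: 13.9
position: [0.4424, 0.0509, 0.058]
ee_rot: [0.03, 1.0, 0.0, -0.0]
ft_force: [0.9, -0.3, -0.2]
grip_width: 0.001
grasp_force: 0.0
clock: 15.15
position: [0.5074, 0.1194, 0.0943]
ee_rot: [0.03, 1.0, 0.0, 0.001]
ft_force: [0.1, 0.4, -0.5]
grip_width: -0.001
grasp_force: 0.0
row [-0.74  0.89  0.01] [0.01 0.01 0.01] now tray [ 9.9 45.6] tip 80.3 F [ 0.1  0.4 -0.5] t 15.15
```

View pics/s5.png

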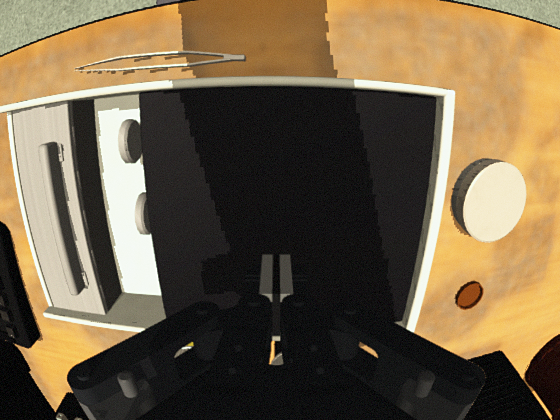

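Two planchets lie flat in the well, at (130,140) and (143,213). Planchet 1 is next.

```bash
python3 -m pendant '[[-0.4,0.5,0,0,0,0,-1],[-0.75,0.89,0,0,0,0,-1],[-0.75,0.89,0,0,0,0,-1],[-0.75,0.89,0.3,0,0,0,-1],[-0.75,0.89,0.5,0,0,0,-1],[-0.75,0.89,0.65,0,0,0,-1],[-0.75,0.89,0.7,0,0,0,-1],[-0.75,0.89,0.7,0,0,0,-1],[-0.75,0.89,0.7,0,0,0,-1],[-0.75,0.89,0.7,0,0,0,-1]]'
python3 - <<'E'
from h import *
go(47,-38,44.5)
c="top";p,d=manip.camera(c);cal=manip.get_calibration(c)
for f in manip.find_in("planchet_1",c):
  b=f["box"];print(round(f["p"],2),tr(ray_world(cal,(b[0]+b[2])/2,(b[1]+b[3])/2,z=.046)))
save("pics/s6.png",np.hstack([cv2.resize(p[150:326,240:440],None,fx=2,fy=2,interpolation=3),cv2.resize(manip.camera("wrist")[0],(469,352))[:,:400]]))
E
```

```text
clock: 16.45
position: [0.5468, 0.16, 0.0583]
ee_rot: [0.03, 1.0, 0.0, 0.0]
ft_force: [-0.6, -0.2, 0.2]
grip_width: 0.005
grasp_force: 0.0
row [-0.   -2.53 -0.  ] [0. 0. 0.] now tray [46.7 88.5] tip 44.3 F [-0.6 -0.2  0.2] t 16.45
0.62 [ 85.81692706 223.04460935]
0.54 [149.15340639 -95.46768719]
```

View pics/s6.png

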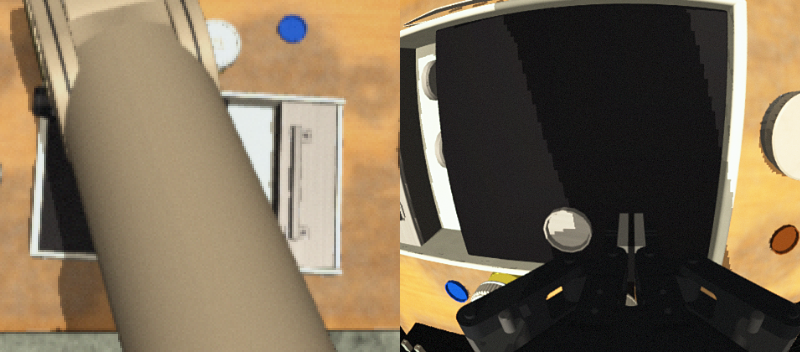

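Planchet 1 (567,230) lines up with the fingers (630,230), and two are in the well. Now I sweep 126 mm.

```bash
python3 -m pendant '[[0,-0.15,0,0,0,0,-1],[0,-0.3,0,0,0,0,-1],[0,-0.45,0,0,0,0,-1],[0,-0.6,0,0,0,0,-1],[0,-0.75,0,0,0,0,-1],[0,-0.9,0,0,0,0,-1],[0,-1.05,0,0,0,0,-1],[0,-1.2,0,0,0,0,-1],[0,-1.35,0,0,0,0,-1],[0,-1.5,0,0,0,0,-1]]'
python3 -m pendant '[[0,-0.15,0,0,0,0,-1],[0,-0.3,0,0,0,0,-1],[0,-0.45,0,0,0,0,-1],[0,-0.6,0,0,0,0,-1],[0,-0.75,0,0,0,0,-1],[0,-0.88,0,0,0,0,-1],[0,-0.98,0,0,0,0,-1],[0,-1.04,0,0,0,0,-1],[0,-1.04,0,0,0,0,-1],[0,-1.04,0,0,0,0,-1]]'
python3 -m pendant '[[0.1,0.1,-0.3,0,0,0,-1],[0.3,0.3,-0.6,0,0,0,-1],[0.6,0.7,-0.9,0,0,0,-1],[0.94,1.1,-0.9,0,0,0,-1],[0.94,1.5,-0.9,0,0,0,-1],[0.94,1.5,-0.9,0,0,0,-1],[0.94,1.5,-0.9,0,0,0,-1],[0.94,1.5,-0.9,0,0,0,-1],[0.94,1.5,-0.9,0,0,0,-1],[0.94,1.5,-0.9,0,0,0,-1]]'
python3 - <<'E'
from h import *
go(0,-122,90)
a=manip.camera("scene")[0];b=manip.camera("wrist")[0]
save("pics/s7.png",np.hstack([cv2.resize(a[150:370,180:430],None,fx=1.6,fy=1.6,interpolation=3),cv2.resize(b,(469,352))[:,:400]]))
E
```

```text
clock: 17.85
position: [0.5421, 0.0846, 0.058]
ee_rot: [0.03, 1.0, 0.0, 0.0]
ft_force: [0.6, 0.0, -0.3]
grip_width: 0.0
grasp_force: 0.0
clock: 19.1
position: [0.539, 0.0334, 0.058]
ee_rot: [0.03, 1.0, 0.0, 0.0]
ft_force: [0.3, 0.7, -0.4]
grip_width: 0.001
grasp_force: 0.0
clock: 20.35
position: [0.4966, 0.1105, 0.103]
ee_rot: [0.03, 1.0, -0.0, -0.0]
ft_force: [0.5, -0.2, 0.7]
grip_width: 0.005
grasp_force: 0.0
row [-0.01 -3.16 -0.02] [-0. -0. -0.] now tray [-0.4 36. ] tip 89.0 F [ 0.5 -0.2  0.7] t 20.35
```

View pics/s7.png

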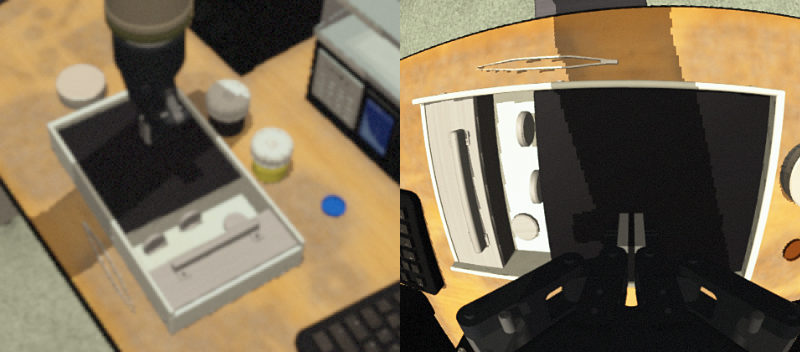

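All three planchets are in the well (wrist view 525,128; 535,186; 525,227). Now I move behind the rib and push the cover shut.

```bash
python3 -m pendant '[[0,-0.6,0,0,0,0,-1],[0,-1.2,0,0,0,0,-1],[0,-1.8,0,0,0,0,-1],[0,-2.4,0,0,0,0,-1],[0,-2.9,0,0,0,0,-1],[0,-3.2,0,0,0,0,-1],[0,-3.2,0,0,0,0,-1],[0,-3.2,0,0,0,0,-1],[0,-3.2,0.1,0,0,0,-1],[0,-3.2,0.3,0,0,0,-1]]'
python3 -c "
from h import *
go(0,-124,47)"
```

```text
clock: 21.7
position: [0.4872, -0.0482, 0.0877]
ee_rot: [0.03, 1.0, 0.0, 0.0]
ft_force: [-0.1, 0.3, -0.2]
grip_width: 0.003
grasp_force: 0.0
row [-0.   -0.02  0.53] [0.   0.   0.01] now tray [  -0.2 -123. ] tip 73.7 F [-0.1  0.3 -0.2] t 21.7
```

```bash
python3 -m pendant '[[0,-0.02,0.2,0,0,0,-1],[0,-0.02,0.4,0,0,0,-1],[0,-0.02,0.5,0,0,0,-1],[0,-0.02,0.5,0,0,0,-1],[0,-0.02,0.5,0,0,0,-1],[0,0.1,0.5,0,0,0,-1],[0,0.2,0.5,0,0,0,-1],[0,0.3,0.5,0,0,0,-1],[0,0.4,0.5,0,0,0,-1],[0,0.5,0.5,0,0,0,-1]]'
python3 -m pendant '[[0,0.1,0,0,0,0,-1],[0,0.2,0,0,0,0,-1],[0,0.3,0,0,0,0,-1],[0,0.4,0,0,0,0,-1],[0,0.48,0,0,0,0,-1],[0,0.55,0,0,0,0,-1],[0,0.6,0,0,0,0,-1],[0,0.63,0,0,0,0,-1],[0,0.65,0,0,0,0,-1],[0,0.65,0,0,0,0,-1]]'
python3 -c "
from h import *
go(0,-65,47)"
```

```text
clock: 22.95
position: [0.4887, -0.0238, 0.0632]
ee_rot: [0.03, 1.0, -0.0, 0.0]
ft_force: [0.1, -2.5, 2.0]
grip_width: 0.0
grasp_force: 1.1
clock: 24.2
position: [0.4905, 0.0086, 0.0631]
ee_rot: [0.03, 1.0, 0.0, 0.0]
ft_force: [3.9, -0.7, 2.0]
grip_width: 0.001
grasp_force: 2.0
row [-0.01  0.02  0.04] [0. 0. 0.] now tray [ -0.3 -66. ] tip 49.1 F [ 3.9 -0.7  2. ] t 24.2
```

```bash
python3 -m pendant '[[0,0.02,0,0,0,0,-1],[0,0.04,0,0,0,0,-1],[0,0.06,0,0,0,0,-1],[0,0.08,0,0,0,0,-1],[0,0.09,0,0,0,0,-1],[0,0.1,0,0,0,0,-1],[0,0.1,0,0,0,0,-1],[0,0.1,0,0,0,0,-1],[0,0.1,0,0,0,0,-1],[0,0.1,0,0,0,0,-1]]'
python3 -c "
from h import *
go(0,-65,47)"
```

```text
clock: 25.45
position: [0.4908, 0.0136, 0.0631]
ee_rot: [0.03, 1.0, 0.0, 0.0]
ft_force: [3.3, -1.2, 2.9]
grip_width: -0.001
grasp_force: 2.6
row [-0.01 -0.08  0.04] [0. 0. 0.] now tray [ -0.3 -61.1] tip 49.1 F [ 3.3 -1.2  2.9] t 25.45
```

```bash
python3 -m pendant '[[0,0.02,0,0,0,0,-1],[0,0.04,0,0,0,0,-1],[0,0.06,0,0,0,0,-1],[0,0.08,0,0,0,0,-1],[0,0.09,0,0,0,0,-1],[0,0.1,0,0,0,0,-1],[0,0.1,0,0,0,0,-1],[0,0.1,0,0,0,0,-1],[0,0.1,0,0,0,0,-1],[0,0.1,0,0,0,0,-1]]'
python3 - <<'E'
from h import *
go(0,-65,47)
a=manip.camera("scene")[0];b=manip.camera("wrist")[0]
save("pics/s8.png",np.hstack([cv2.resize(a[150:370,180:430],None,fx=1.6,fy=1.6,interpolation=3),cv2.resize(b,(469,352))[:,:400]]))
E
```

```text
clock: 26.7
position: [0.4909, 0.0152, 0.063]
ee_rot: [0.031, 1.0, -0.002, -0.0]
ft_force: [2.9, -14.1, 6.8]
grip_width: 0.003
grasp_force: 7.9
row [-0.01 -0.11  0.04] [-0.02 -0.   -0.02] now tray [ -0.3 -59.4] tip 49.0 F [  2.9 -14.1   6.8] t 26.7
```

View pics/s8.png

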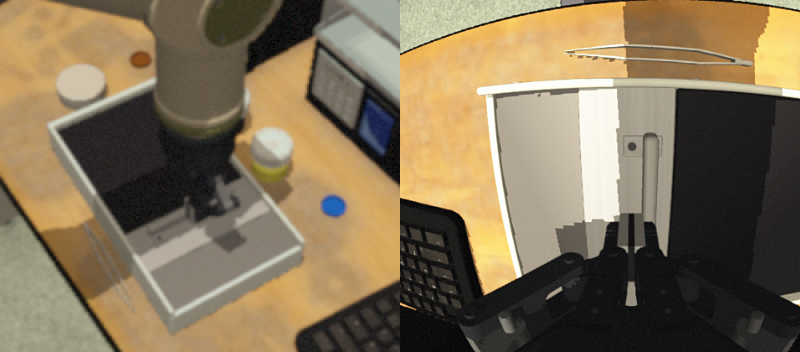

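The stop is felt at 14 N, and the wrist view shows the cover flush against the deck edge. I back off and go up.

```bash
python3 -m pendant '[[0,-0.1,0,0,0,0,-1],[0,-0.2,0,0,0,0,-1],[0,-0.25,-0.1,0,0,0,-1],[0,-0.25,-0.5,0,0,0,-1],[0,-0.25,-1,0,0,0,-1],[0,-0.25,-1.5,0,0,0,-1],[0,0.5,-2,0,0,0,-1],[0,1.4,-2.5,0,0,0,-1],[0,2.3,-2.5,0,0,0,-1],[0,3,-2.5,0,0,0,-1]]'
python3 -m pendant '[[0,0.5,0,0,0,0,-1],[0,1,0,0,0,0,-1],[0,1,0,0,0,0,-1],[0,1,0,0,0,0,-1],[0,1,0,0,0,0,-1],[0,1,0,0,0,0,-1],[0,1,0,0,0,0,-1],[0,1,0,0,0,0,-1],[0,1,0,0,0,0,-1],[0,1,0,0,0,0,-1]]'
python3 - <<'E'
from h import *
a=manip.camera("scene")[0];b=manip.camera("top")[0]
save("pics/s9.png",np.hstack([cv2.resize(a[150:370,180:430],None,fx=1.6,fy=1.6,interpolation=3),cv2.resize(b[150:326,240:440],None,fx=2,fy=2,interpolation=3)]))
E
```

```text
clock: 28.05
position: [0.4988, 0.1699, 0.1877]
ee_rot: [0.029, 1.0, -0.0, -0.001]
ft_force: [0.8, -2.0, -0.7]
grip_width: -0.001
grasp_force: 0.0
clock: 29.3
position: [0.503, 0.2181, 0.188]
ee_rot: [0.03, 1.0, 0.0, -0.0]
ft_force: [0.3, 0.5, 0.8]
grip_width: 0.0
grasp_force: 0.0
```

View pics/s9.png

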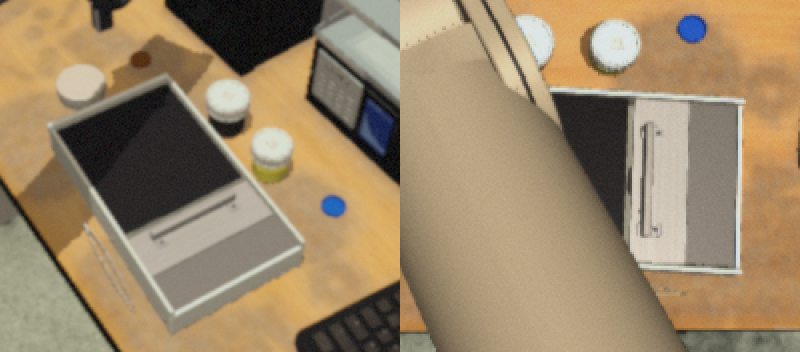

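The cover looks shut, but the strip at the deck edge in the top view deserves a comparison with the start picture.

```bash
python3 - <<'E'
from h import *
a=cv2.imread("pics/top0.png").mean(2);p,_=manip.camera("top");b=p.mean(2)
cal=manip.get_calibration("top")
for r in(220,226,234,):
    for im in(a,b):print(r,im[r-1:r+2,350:394].mean(0).astype(int))
for c in(367,):print([tr(ray_world(cal,u,226,z=.0555)).round(1)[1] for u in(360,364,368)],[tr(ray_world(cal,u,226,z=.041)).round(1)[1] for u in(354,358,382,386)])
s0=cv2.imread("pics/scene0.png")[245:335,250:350];s1=manip.camera("scene")[0][245:335,250:350,::-1]
cv2.imwrite("pics/s10.png",cv2.resize(np.hstack([s0,s1]),None,fx=4,fy=4,interpolation=3))
E
```

```text
220 [ 43  43  58 144 225 182 168 164 148 209 216 213 193 143  84 118 182 187
 171 171 203 197 195 198 209 207 205 205 207 209 207 207 208 209 207 202
 173 145 138 137 137 136 138 138]
220 [ 39  38  45  83 140 147 128 195 201 196 185 121  68 137 176 170 155 190
 193 193 191 195 193 191 189 189 193 193 190 191 191 191 189 186 132 126
 125 125 124 126 125 125 124 124]
226 [ 44  44  73 170 164 161 158 156 137 211 216 214 213 202 105 143 193 191
 184 206 211 210 208 209 211 207 205 207 208 209 206 205 207 208 208 198
 141 138 141 140 136 137 140 138]
226 [ 36  38  50 103 138 141 131 188 199 196 189 112  68 140 175 172 151 189
 192 192 190 194 194 191 190 191 192 192 190 191 191 190 190 189 136 125
 127 126 127 125 128 126 126 125]
234 [ 44  46  99 227 232 180 161 158 135 205 216 213 207 125  77 157 199 196
 180 208 211 209 208 212 210 209 207 208 210 210 208 207 208 207 206 206
 147 139 141 140 140 139 139 141]
234 [ 39  42  58 131 100  92 177 200 200 196 189 103  91 166 179 169 163 191
 194 192 192 196 192 192 192 192 194 193 191 191 193 191 187 183 140 129
 126 129 127 128 127 126 126 126]
[np.float64(-44.8), np.float64(-52.4), np.float64(-60.1)] [np.float64(-35.2), np.float64(-43.0), np.float64(-89.7), np.float64(-97.5)]
```

View pics/s10.png

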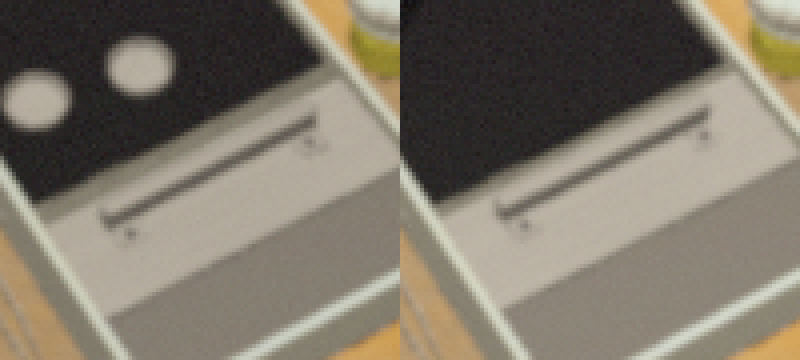

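The comparison shows the cover still about 5–8 mm ajar. The two planchets near the deck edge probably landed leaning on the wall and block it. I have also now viewed more than the 10 pictures allowed (12), so from here I use numbers only. I reopen the cover.

```bash
python3 -c "
from h import *
go(0,-28,47)"
python3 -m pendant '[[0,-0.9,0.6,0,0,0,-1],[0,-1.9,1.2,0,0,0,-1],[0,-2.8,1.6,0,0,0,-1],[0,-3.42,1.8,0,0,0,-1],[0,-3.42,1.9,0,0,0,-1],[0,-3.42,2.1,0,0,0,-1],[0,-3.42,2.3,0,0,0,-1],[0,-3.42,2.48,0,0,0,-1],[0,-3.42,2.54,0,0,0,-1],[0,-3.42,2.54,0,0,0,-1]]'
python3 -c "
from h import *
go(0,-88,47)"
```

```text
row [-0.01 -3.44  2.54] [ 0. -0.  0.] now tray [ -0.4 143.9] tip 174.0 F [0.1 0.4 0.9] t 29.5
clock: 30.75
position: [0.4927, 0.0476, 0.0609]
ee_rot: [0.03, 1.0, -0.0, -0.0]
ft_force: [-0.9, -0.5, 0.9]
grip_width: 0.002
grasp_force: 0.0
row [-0.01 -1.22 -0.  ] [-0. -0.  0.] now tray [ -0.5 -27. ] tip 46.9 F [-0.9 -0.5  0.9] t 30.75
```

```bash
python3 -m pendant '[[0,-0.16,0,0,0,0,-1],[0,-0.32,0,0,0,0,-1],[0,-0.48,0,0,0,0,-1],[0,-0.64,0,0,0,0,-1],[0,-0.8,0,0,0,0,-1],[0,-0.95,0,0,0,0,-1],[0,-1.08,0,0,0,0,-1],[0,-1.17,0,0,0,0,-1],[0,-1.21,0,0,0,0,-1],[0,-1.21,0,0,0,0,-1]]'
python3 -m pendant '[[0,0.1,-0.3,0,0,0,-1],[0,0.3,-0.8,0,0,0,-1],[0,1.2,-0.9,0,0,0,-1],[0,2.0,-0.9,0,0,0,-1],[0,2.4,-0.9,0,0,0,-1],[0,2.5,-0.9,0,0,0,-1],[0,2.5,-0.9,0,0,0,-1],[0,2.5,-0.9,0,0,0,-1],[0,2.5,-0.9,0,0,0,-1],[0,2.5,-0.9,0,0,0,-1]]'
python3 - <<'E'
from h import *
go(0,36,90)
for c in("scene","wrist"):
    p,d=manip.camera(c);cal=manip.get_calibration(c)
    np.save(f"d_{c}.npy",d);cv2.imwrite(f"pics/n_{c}.png",p[:,:,::-1])
    for f in manip.trace("planchet_1",c):
        m=f["pixels"]&(d>0);v,u=np.nonzero(m)
        if len(v)<10:continue
        x=(u-cal["cx"])/cal["fx"];y=(v-cal["cy"])/cal["fy"];dd=d[m]
        if c=="wrist":
            r=np.hypot(x,y);k=np.tan(r)/np.maximum(r,1e-6);x,y=x*k,y*k
        P=np.c_[x*dd,-y*dd,-dd]@R.from_quat(cal["orientation"]).as_matrix().T+np.array(cal["xyz"])
        t=np.array([tr(w) for w in P]);print(c,round(f["p"],2),len(v),"x",np.percentile(t[:,0],[5,50,95]).round(),"y",np.percentile(t[:,1],[5,50,95]).round(),"z",np.percentile(P[:,2]*1e3,[5,50,95]).round())
    for f in manip.tip_of("cover_rib",c)[:1]:print("rib",f)
E
```

```text
clock: 32.0
position: [0.4892, -0.0111, 0.0611]
ee_rot: [0.029, 1.0, 0.001, 0.0]
ft_force: [-0.3, 10.1, 3.1]
grip_width: -0.0
grasp_force: 4.9
clock: 33.25
position: [0.4967, 0.1113, 0.1061]
ee_rot: [0.03, 1.0, 0.0, 0.0]
ft_force: [-0.4, -1.0, -0.3]
grip_width: -0.003
grasp_force: 0.0
row [-0.01 -0.02  0.04] [ 0.  0. -0.] now tray [-0.4 36.9] tip 92.1 F [-0.4 -1.  -0.3] t 33.25
scene 0.65 124 x [-9.  4. 15.] y [-47. -44. -42.] z [ 8. 21. 37.]
scene 0.6 131 x [-60. -48. -36.] y [-53. -50. -48.] z [ 9. 21. 37.]
scene 0.5 131 x [-108. -101.  -98.] y [-39. -20.  13.] z [-2.  3. 11.]
scene 0.45 137 x [153. 166. 176.] y [-113. -103.  -92.] z [0. 3. 6.]
scene 0.43 104 x [35. 47. 60.] y [-72. -66. -57.] z [ 9. 13. 16.]
rib {'pixel': [315.7, 301.4], 'p': 0.89}
wrist 0.97 522 x [ 77.  91. 103.] y [214. 228. 240.] z [2. 4. 7.]
wrist 0.96 832 x [37. 49. 61.] y [-80. -67. -55.] z [10. 13. 15.]
wrist 0.82 834 x [-61. -49. -37.] y [-52. -47. -46.] z [10. 30. 37.]
wrist 0.59 498 x [-12.  -2.  12.] y [-46. -42. -40.] z [25. 33. 38.]
rib {'pixel': [77.0, 233.0], 'p': 0.78}
```

Both the scene and wrist depths say planchets 2 and 3 stand on edge (tops at z about 37 mm) at x ≈ 2 and -48. I get their exact position and the deck edge from the wrist depth.

```bash
python3 - <<'E'
from h import *
d=np.load("d_wrist.npy");cal=manip.get_calibration("wrist")
v,u=np.nonzero(d>0);dd=d[v,u];x=(u-cal["cx"])/cal["fx"];y=(v-cal["cy"])/cal["fy"];r=np.hypot(x,y);k=np.tan(r)/np.maximum(r,1e-6)
P=np.c_[x*k*dd,-y*k*dd,-dd]@R.from_quat(cal["orientation"]).as_matrix().T+np.array(cal["xyz"])
c,s=np.cos(Q[2]),np.sin(Q[2]);D=P[:,:2]-Q[:2];X=(c*D[:,0]+s*D[:,1])*1e3;Y=(-s*D[:,0]+c*D[:,1])*1e3;Z=P[:,2]*1e3
for xc in(-65,-48,-25,0,47):
    m=abs(X-xc)<4;print(xc,[(yy,int(np.median(Z[m&(abs(Y-yy)<1)])) if (m&(abs(Y-yy)<1)).any() else None) for yy in range(-104,-24,2)])
E
```

```text
-65 [(-104, 41), (-102, 41), (-100, 41), (-98, 41), (-96, 41), (-94, 41), (-92, 41), (-90, 41), (-88, 41), (-86, 25), (-84, 7), (-82, 7), (-80, 7), (-78, 7), (-76, 7), (-74, 7), (-72, 7), (-70, 7), (-68, 7), (-66, 7), (-64, 7), (-62, 7), (-60, 7), (-58, 7), (-56, 7), (-54, 7), (-52, 7), (-50, 7), (-48, 8), (-46, 14), (-44, None), (-42, None), (-40, None), (-38, None), (-36, None), (-34, 41), (-32, 42), (-30, 42), (-28, 42), (-26, 42)]
-48 [(-104, 55), (-102, 55), (-100, 56), (-98, 54), (-96, 48), (-94, 42), (-92, 41), (-90, 41), (-88, 41), (-86, 25), (-84, 7), (-82, 7), (-80, 7), (-78, 7), (-76, 7), (-74, 7), (-72, 7), (-70, 7), (-68, 7), (-66, 7), (-64, 8), (-62, None), (-60, None), (-58, None), (-56, None), (-54, None), (-52, 37), (-50, 37), (-48, 36), (-46, 24), (-44, None), (-42, None), (-40, None), (-38, None), (-36, None), (-34, 42), (-32, 42), (-30, 42), (-28, 42), (-26, 42)]
-25 [(-104, 54), (-102, 56), (-100, 56), (-98, 53), (-96, 47), (-94, 41), (-92, 41), (-90, 41), (-88, 41), (-86, 25), (-84, 7), (-82, 7), (-80, 7), (-78, 7), (-76, 7), (-74, 7), (-72, 7), (-70, 7), (-68, 
[... 427 characters left out ...]
), (-68, 7), (-66, 7), (-64, 7), (-62, 7), (-60, 7), (-58, 7), (-56, 7), (-54, None), (-52, None), (-50, None), (-48, None), (-46, 36), (-44, 37), (-42, 36), (-40, 30), (-38, None), (-36, None), (-34, 42), (-32, 42), (-30, 42), (-28, 42), (-26, 42)]
47 [(-104, 55), (-102, 56), (-100, 56), (-98, 51), (-96, 48), (-94, 42), (-92, 41), (-90, 41), (-88, 37), (-86, 23), (-84, 8), (-82, 13), (-80, 13), (-78, 13), (-76, 13), (-74, 13), (-72, 13), (-70, 13), (-68, 13), (-66, 13), (-64, 13), (-62, 13), (-60, 13), (-58, 13), (-56, 13), (-54, 9), (-52, 7), (-50, 7), (-48, 7), (-46, 8), (-44, None), (-42, None), (-40, None), (-38, None), (-36, None), (-34, 42), (-32, 42), (-30, 42), (-28, 42), (-26, 42)]
```

```bash
python3 - <<'E'
from h import *
d=np.load("d_wrist.npy");cal=manip.get_calibration("wrist");o=manip.get_obs();t=tr(o["position"])
v,u=np.nonzero(d>0);dd=d[v,u];x=(u-cal["cx"])/cal["fx"];y=(v-cal["cy"])/cal["fy"];r=np.hypot(x,y);k=np.tan(r)/np.maximum(r,1e-6)
P=np.c_[x*k*dd,-y*k*dd,-dd]@R.from_quat(cal["orientation"]).as_matrix().T+np.array(cal["xyz"])
D=np.array([tr(w) for w in P])-t;Z=P[:,2]*1e3
for z0 in range(86,150,6):
    m=(abs(Z-z0)<3)&(abs(D[:,0])<40)&(abs(D[:,1])<40)
    if m.sum()>5:print(z0,m.sum(),"x",np.percentile(D[m,0],[2,98]).round(1),"y",np.percentile(D[m,1],[2,50,98]).round(1))
print(np.round(R.from_quat(o["ee_rot"]).as_matrix()[:,2],4),t)
E
```

```text
98 152 x [-10.3  -5.7] y [-10.4   0.1  11.5]
104 342 x [-10.7  -5.6] y [-12.3   0.5  13.3]
110 414 x [-10.7  -5.2] y [-12.5   0.5  13.7]
116 455 x [-10.6  -5.4] y [-12.7   0.5  13.5]
122 468 x [-10.6  -5.4] y [-12.7   0.1  13.2]
128 647 x [-10.7  11.5] y [-5.7  0.5  6.5]
134 470 x [-12.8   2.7] y [-19.    0.1  20.2]
140 1763 x [-12.9   9. ] y [-29.5   2.   30. ]
146 2943 x [-12.6   9.1] y [-34.5  -2.3  35.4]
[-0.  0. -1.] [-0.42961921 37.30812992]
```

```bash
python3 - <<'E'
from h import *
a=cv2.imread("pics/s7.png")[:,400:];b=cv2.resize(cv2.imread("pics/n_wrist.png"),(469,352))[:,:400]
g=lambda i:cv2.cvtColor(i,6)
for n,(x0,x1,y0,y1) in dict(p3=(112,140,105,152),p2=(125,142,165,208),p1=(108,142,210,245),edge=(120,160,85,105)).items():
    r=cv2.matchTemplate(g(b)[y0-12:y1+12,x0-12:x1+12],g(a)[y0:y1,x0:x1],cv2.TM_CCOEFF_NORMED);_,m,_,l=cv2.minMaxLoc(r);print(n,round(m,2),l[0]-12,l[1]-12)
a=cv2.imread("pics/s8.png")[:,400:]; print(g(a)[140:200:20,230:290].astype(int))
E
```

```text
p3 0.99 0 -1
p2 1.0 0 -1
p1 0.98 0 -1
edge 1.0 0 0
[[154 159 154 157 154 154 153 154 154 153 155 160 138  83  92 119 132 141
  146 147 141 146 139 139 140 134 122 118  99 145 154 135 130 158 162 162
  160 157 160 161 162 164 163 132  69  23  19  27  31  30  32  32  31  34
   31  32  28  26  28  28]
 [154 157 155 158 157 159 155 157 159 159 158 161 124  84 107 130 144 154
  156 159 154 150 149 150 141 134 126 110 115 156 161 160 153 157 157 159
  157 153 158 157 159 161 132  78  15  18  26  29  27  28  30  30  31  31
   27  28  25  29  28  27]
 [154 156 155 155 156 157 160 157 159 154 159 161  98  83 117 134 142 152
  156 156 153 149 154 144 137 129 117 111 151 160 159 155 151 158 158 157
  156 156 155 159 161 136  67   8  17  24  28  29  31  28  29  28  28  30
   27  23  22  26  28  33]]
```

The planchets have not moved at all since they dropped, and the pushing picture shows the cover flush with the deck. So they do not block it: the fingertips, set too high (tip 49 mm), rode partly on the rib and dragged the cover back on retreat. I close again with the tips lower.

```bash
python3 -m pendant '[[0,-0.7,0,0,0,0,-1],[0,-1.4,0,0,0,0,-1],[0,-2.1,0,0,0,0,-1],[0,-2.7,0,0,0,0,-1],[0,-3.1,0,0,0,0,-1],[0,-3.25,0,0,0,0,-1],[0,-3.25,0,0,0,0,-1],[0,-3.25,0.2,0,0,0,-1],[0,-3.25,0.5,0,0,0,-1],[0,-3.25,0.7,0,0,0,-1]]'
python3 -c "
from h import *
go(0,-125,45)"
```

```text
clock: 34.8
position: [0.4862, -0.05, 0.0694]
ee_rot: [0.03, 1.0, -0.0, -0.001]
ft_force: [-0.2, -0.3, -0.4]
grip_width: -0.002
grasp_force: 0.0
row [-0.02 -0.01  0.21] [-0.   -0.01  0.01] now tray [  -1.1 -124.7] tip 55.4 F [-0.2 -0.3 -0.4] t 34.8
```

```bash
python3 -m pendant '[[0,0,0.1,0,0,0,-1],[0,0,0.2,0,0,0,-1],[0,0,0.2,0,0,0,-1],[0,0.1,0.2,0,0,0,-1],[0,0.2,0.2,0,0,0,-1],[0,0.3,0.2,0,0,0,-1],[0,0.4,0.2,0,0,0,-1],[0,0.5,0.2,0,0,0,-1],[0,0.6,0.2,0,0,0,-1],[0,0.7,0.2,0,0,0,-1]]'
python3 -c "
from h import *
go(0,-66,45)"
```

```text
clock: 36.05
position: [0.4892, -0.0151, 0.0611]
ee_rot: [0.03, 1.0, 0.0, 0.0]
ft_force: [1.7, -2.9, 0.4]
grip_width: -0.001
grasp_force: 1.3
row [-0.    0.48  0.04] [0. 0. 0.] now tray [ -0.2 -89.8] tip 47.1 F [ 1.7 -2.9  0.4] t 36.05
```

```bash
python3 -m pendant '[[0,0.1,0.03,0,0,0,-1],[0,0.2,0.03,0,0,0,-1],[0,0.28,0.03,0,0,0,-1],[0,0.34,0.03,0,0,0,-1],[0,0.39,0.03,0,0,0,-1],[0,0.42,0.03,0,0,0,-1],[0,0.45,0.03,0,0,0,-1],[0,0.47,0.03,0,0,0,-1],[0,0.47,0.03,0,0,0,-1],[0,0.47,0.03,0,0,0,-1]]'
python3 -c "
from h import *
go(0,-65,45)"
```

```text
clock: 37.3
position: [0.4902, 0.0081, 0.0594]
ee_rot: [0.03, 1.0, 0.0, -0.0]
ft_force: [0.8, -2.1, 1.9]
grip_width: -0.005
grasp_force: 0.8
row [-0.01  0.03  0.01] [ 0. -0.  0.] now tray [ -0.6 -66.6] tip 45.4 F [ 0.8 -2.1  1.9] t 37.3
```

```bash
python3 -m pendant '[[0,0.02,0,0,0,0,-1],[0,0.03,0,0,0,0,-1],[0,0.04,0,0,0,0,-1],[0,0.05,0,0,0,0,-1],[0,0.06,0,0,0,0,-1],[0,0.07,0,0,0,0,-1],[0,0.07,0,0,0,0,-1],[0,0.07,0,0,0,0,-1],[0,0.07,0,0,0,0,-1],[0,0.07,0,0,0,0,-1]]'
cat > prof.py <<'E'
from h import *
go(0,-65,45)
p,d=manip.camera("wrist");cal=manip.get_calibration("wrist")
v,u=np.nonzero(d>0);dd=d[v,u];x=(u-cal["cx"])/cal["fx"];y=(v-cal["cy"])/cal["fy"];r=np.hypot(x,y);k=np.tan(r)/np.maximum(r,1e-6)
P=np.c_[x*k*dd,-y*k*dd,-dd]@R.from_quat(cal["orientation"]).as_matrix().T+np.array(cal["xyz"])
c,s=np.cos(Q[2]),np.sin(Q[2]);D=P[:,:2]-Q[:2];X=(c*D[:,0]+s*D[:,1])*1e3;Y=(-s*D[:,0]+c*D[:,1])*1e3;Z=P[:,2]*1e3
for xc in(-40,-65):
    m=abs(X-xc)<4;print(xc,[(yy,round(float(np.median(Z[m&(abs(Y-yy)<.6)])),0)) for yy in [*range(-98,-86),*range(-62,-28)] if (m&(abs(Y-yy)<.6)).any()])
E
python3 prof.py
```

```text
clock: 38.55
position: [0.4903, 0.0091, 0.0594]
ee_rot: [0.031, 1.0, -0.001, -0.0]
ft_force: [0.2, -11.1, 1.9]
grip_width: 0.001
grasp_force: 5.7
row [-0.01  0.01  0.01] [-0.02 -0.   -0.01] now tray [ -0.6 -65.5] tip 45.4 F [  0.2 -11.1   1.9] t 38.55
-40 [(-98, 38.0), (-97, 38.0), (-96, 38.0), (-95, 38.0), (-94, 38.0), (-93, 38.0), (-92, 38.0), (-91, 38.0), (-90, 38.0), (-89, 38.0), (-88, 42.0), (-87, 42.0), (-62, 43.0), (-61, 43.0), (-60, 43.0), (-59, 43.0), (-58, 42.0), (-57, 42.0), (-56, 42.0), (-55, 42.0), (-54, 43.0), (-53, 48.0), (-52, 55.0), (-51, 56.0), (-50, 56.0), (-49, 56.0), (-48, 56.0), (-47, 56.0), (-46, 56.0), (-45, 55.0), (-43, 42.0), (-42, 42.0), (-41, 42.0), (-40, 42.0), (-39, 42.0), (-38, 42.0), (-37, 42.0), (-36, 42.0), (-35, 41.0), (-34, 42.0), (-33, 43.0), (-32, 43.0), (-31, 43.0), (-30, 43.0), (-29, 43.0)]
-65 [(-98, 38.0), (-97, 38.0), (-96, 38.0), (-95, 38.0), (-94, 38.0), (-93, 38.0), (-92, 38.0), (-91, 38.0), (-90, 37.0), (-89, 38.0), (-88, 42.0), (-87, 41.0), (-62, 42.0), (-61, 42.0), (-60, 42.0), (-59, 42.0), (-58, 42.0), (-57, 42.0), (-56, 42.0), (-55, 42.0), (-54, 42.0), (-53, 42.0), (-52, 42.0), (-51, 42.0), (-50, 42.0), (-49, 42.0), (-48, 42.0), (-47, 42.0), (-46, 42.0), (-45, 42.0), (-44, 42.0), (-43, 42.0), (-42, 42.0), (-41, 42.0), (-40, 42.0), (-39, 42.0), (-38, 42.0), (-37, 41.0), (-36, 42.0), (-35, 41.0), (-34, 42.0), (-33, 43.0), (-32, 43.0), (-31, 43.0), (-30, 43.0), (-29, 43.0)]
```

The cover stopped at -65.5 as predicted, with 11 N, and its surface runs continuously into the deck edge. I back straight off, then go up.

```bash
python3 -m pendant '[[0,-0.1,0,0,0,0,-1],[0,-0.25,0,0,0,0,-1],[0,-0.4,0,0,0,0,-1],[0,-0.5,0,0,0,0,-1],[0,-0.5,0,0,0,0,-1],[0,-0.5,-0.2,0,0,0,-1],[0,-0.5,-0.6,0,0,0,-1],[0,-0.5,-1,0,0,0,-1],[0,-0.5,-1.3,0,0,0,-1],[0,-0.5,-1.3,0,0,0,-1]]'
python3 -m pendant '[[0,0,-0.1,0,0,0,-1],[0,0,-0.2,0,0,0,-1],[0,0,-0.3,0,0,0,-1],[0,0,-0.3,0,0,0,-1],[0,0,-0.3,0,0,0,-1],[0,0,-0.3,0,0,0,-1],[0,0,-0.3,0,0,0,-1],[0,0,-0.3,0,0,0,-1],[0,0,-0.3,0,0,0,-1],[0,0,-0.3,0,0,0,-1]]'
python3 prof.py
```

```text
clock: 39.85
position: [0.4898, -0.0132, 0.1257]
ee_rot: [0.03, 1.0, 0.0, 0.001]
ft_force: [0.8, 0.8, -0.1]
grip_width: -0.003
grasp_force: 0.0
clock: 41.1
position: [0.4891, -0.0135, 0.1395]
ee_rot: [0.03, 1.0, 0.0, -0.0]
ft_force: [0.1, 0.2, -0.2]
grip_width: 0.002
grasp_force: 0.0
row [-0.01  0.46  1.61] [ 0. -0.  0.] now tray [ -0.4 -88.1] tip 125.5 F [ 0.1  0.2 -0.2] t 41.1
-40 [(-98, 38.0), (-97, 38.0), (-96, 38.0), (-95, 38.0), (-94, 37.0), (-93, 38.0), (-92, 38.0), (-91, 37.0), (-90, 37.0), (-89, 38.0), (-88, 42.0), (-87, 42.0), (-62, 43.0), (-61, 42.0), (-60, 42.0), (-59, 43.0), (-58, 42.0), (-57, 43.0), (-56, 42.0), (-55, 42.0), (-54, 43.0), (-53, 45.0), (-52, 54.0), (-51, 56.0), (-50, 56.0), (-49, 56.0), (-48, 56.0), (-47, 56.0), (-46, 56.0), (-45, 54.0), (-43, 43.0), (-42, 43.0), (-41, 42.0), (-40, 42.0), (-39, 42.0), (-38, 42.0), (-37, 42.0), (-36, 42.0), (-35, 42.0), (-34, 42.0), (-33, 43.0), (-32, 43.0), (-31, 43.0), (-30, 43.0), (-29, 43.0)]
-65 [(-98, 38.0), (-97, 38.0), (-96, 38.0), (-95, 38.0), (-94, 38.0), (-93, 38.0), (-92, 38.0), (-91, 38.0), (-90, 38.0), (-89, 38.0), (-88, 42.0), (-87, 42.0), (-62, 42.0), (-61, 42.0), (-60, 42.0), (-59, 42.0), (-58, 42.0), (-57, 42.0), (-56, 42.0), (-55, 42.0), (-54, 42.0), (-53, 42.0), (-52, 42.0), (-51, 42.0), (-50, 42.0), (-49, 42.0), (-48, 42.0), (-47, 41.0), (-46, 42.0), (-45, 42.0), (-44, 42.0), (-43, 42.0), (-42, 42.0), (-41, 42.0), (-40, 42.0), (-39, 42.0), (-38, 42.0), (-37, 42.0), (-36, 42.0), (-35, 41.0), (-34, 42.0), (-33, 43.0), (-32, 43.0), (-31, 43.0), (-30, 43.0), (-29, 43.0)]
```

The cover stayed shut: the rib is at about -49 mm and there is no gap.

```bash
python3 -c "
from workcell import manip
print(manip.hand_in())"
```

```text
the job is handed in; nothing more can be done
None
```

I handed the job in at about 41 s: all three planchets were pushed into the well and the cover is shut over them, though the first close slipped and had to be redone, two planchets ended up standing on edge, I viewed 12 pictures against the limit of 10, and the hand-in returned no verdict.

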